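# Click the bead tub's lid shut

## Robot

A 7-joint arm with a two-finger parallel gripper is mounted at the origin on the work surface. World frame = base frame: x ahead of the robot, y to its left, z up, the work surface at z = 0. Lengths are in m, angles in rad, forces in N, time in s.
With the tool pointing down it reaches from about 0.4 to 0.85 m from the base axis. Payload 4.5 kg.
Tool frame: the origin (TCP) lies midway between the tips of the shut fingers; the grasp point (between the pads) lies r.tcp_to_grasp behind it (r.tcp_to_grasp is the distance from the TCP to the grasp point, in m); z points along the fingers, y is the direction in which the jaws open and shut (so a half turn about z gives the same grasp; the last joint's range is limited). The gripper opens to 88 mm and grips with 3 to 60 N. Pads are 18 mm wide; open, the fingers measure 123 mm over their backs; the gripper's body (75 mm by 187 mm) begins 45 mm behind the grasp point.
Start: joints at [-1.121, 0.689, -0.195, 1.565, 0.157, 0.902, -0.215], TCP at [0.252, 0.572, 0.216] pointing down, gripper open.
Joint ranges: [-3.01, 3.01], [-0.46, 2.08], [-1.47, 1.51], [0.13, 2.56], [-1, 4.14], [0.04, 2.09], [-2.66, 2.66]. Speed limits (rad/s): [2.57, 2.57, 3.14, 3.14, 3.14, 3.14, 3.14].

## Interface

Orientations are given as a rotation vector (axis times angle).
In Python, from cell import r, optics gives the robot as it stands.
- The arm moves only by the tool step_arm, never from a script. Its argument "series" is a list of rows, each a list of 3 entries, a list of its own where there are three numbers: the opening, from 0 (shut) to 1 (fully open), then the shift along the tool's x, y, z in mm, then the turn about the tool's z in rad. A call has 1 to 8 rows; each row is the pose to reach, as a shift and turn from the pose measured when the call began, along the tool's axes at that moment; what a row does not reach only later rows make up. A row lasts 1/12 s, in which the tool goes at most 41.7 mm and 7.16 degrees, less where a joint would pass 70% of its speed; a pose out of reach is approached as far as the arm can. A call with a gripper value outside its range is refused whole. The fingers move at their own pace and stop on an object; the grip force is fixed at half the most. Time passes only in rows, so rows that repeat a pose let the fingers close. It gives the time, the measured TCP pose, the force and the opening at its end, in the units of the state.
- r.get_obs(): the state, without advancing time (a new reading comes with each control period).
- optics.camera(name): name is "scene" or "top" or "wrist"; returns a dict with "image" (384x512x3 uint8, blue, green, red), "z_map" (384x512 float32, m along the optical axis (not along the pixel's ray), 0 where there is no reading), "camera_matrix" (3x3 intrinsics, pixels), "k1" (the pictures are not rectified: a ray, as slopes to the right and down, at radius r is drawn at 1 + k1 r^2 times it, then the intrinsics apply), "R" (3x3) and "t" (3): a world point X has camera coordinates R X + t. Camera axes: x right, y down, z forward; pixel columns grow to the right and rows downward; lengths in m; the calibration is good to about 2 mm. A picture is of the moment at which its call begins.
- r.finish_job(): hands the job in, once; it reports no verdict.
The state is a dict: "t": time; "joint_pos": joint angles; "dq": joint speeds; "tau": joint torques, N m; "ee_pos": TCP position; "orientation": TCP orientation; "contact_force": force on the tool from outside, world axes, zero at the start; "moment": the same for the moment, N m; "grip_width": finger opening in m.
Only numpy, scipy, OpenCV 4.12 (cv2) and the standard library are available. Lean on these libraries where they do the work, as an engineer would, in place of code of your own. Each camera call takes 0.05 s, during which the arm holds its last target. There are 200 camera calls.

## Task

The lid of the round bead tub is only laid on: press down on each of its four blue rim sections with the fingertips until all four have clicked fully shut and stay down. The tub stays standing where it is, not lifted or pushed about, and the other things are left alone.

Things in the scene. Friction and masses are not known exactly. Their poses are not given: they have to be found in the camera images.
- tub: round clear bead tub, 140 mm wide, 62 mm high, about 1 kg, loose on the shelf. Lid on top: fixed white disc (112 mm wide, top 64 mm above the shelf) ringed by a blue rim 150 mm wide cut into four quarter sections. Origin: centre of the underside, at world z = 0; z up. The sections' middles lie along the tub's own +x (far), +y (left), -x (near) and -y (right)
- pad_near (a point): middle of the top face of the yellow press pad on the near section of the rim, 66 mm from the tub's axis; pad 32 mm along the rim, 14 mm across, standing 2 mm above the 17 mm wide blue section. 78 mm above the shelf while raised, 70 mm when clicked shut
- pad_left (a point): middle of the top face of the yellow press pad on the left section of the rim, 66 mm from the tub's axis; pad 32 mm along the rim, 14 mm across, standing 2 mm above the 17 mm wide blue section. 78 mm above the shelf while raised, 70 mm when clicked shut
- pad_far (a point): middle of the top face of the yellow press pad on the far section of the rim, 66 mm from the tub's axis; pad 32 mm along the rim, 14 mm across, standing 2 mm above the 17 mm wide blue section. 78 mm above the shelf while raised, 70 mm when clicked shut
- pad_right (a point): middle of the top face of the yellow press pad on the right section of the rim, 66 mm from the tub's axis; pad 32 mm along the rim, 14 mm across, standing 2 mm above the 17 mm wide blue section. 78 mm above the shelf while raised, 70 mm when clicked shut
- section_near (a joint): how far the near rim section is pressed straight down, m: 0 raised (start), 0.008 fully shut. It resists with about 5 N at first, then weakens and snaps over half way (0.004): let go before that it springs back up, past it it clicks down onto a solid stop and stays
- section_left (a joint): how far the left rim section is pressed straight down, m: 0 raised (start), 0.008 fully shut. It resists with about 5 N at first, then weakens and snaps over half way (0.004): let go before that it springs back up, past it it clicks down onto a solid stop and stays
- section_far (a joint): how far the far rim section is pressed straight down, m: 0 raised (start), 0.008 fully shut. It resists with about 5 N at first, then weakens and snaps over half way (0.004): let go before that it springs back up, past it it clicks down onto a solid stop and stays
- section_right (a joint): how far the right rim section is pressed straight down, m: 0 raised (start), 0.008 fully shut. It resists with about 5 N at first, then weakens and snaps over half way (0.004): let go before that it springs back up, past it it clicks down onto a solid stop and stays
- inlaid_box: dark wooden box with mother-of-pearl inlay, 124 x 164 x 69 mm, origin under its centre; to be left alone
- pin_vise: brass pin vise drill lying along its x axis, 12 mm thick, about 105 mm long with the bit, origin under its handle's middle; near the tub, to be left alone
- finial_cap: silver finial cap standing upright, 28 mm across, 38 mm high, origin under its centre; near the tub, to be left alone
- bead_jar: green glass bead jar with brass cap, 64 mm across, 95 mm high, origin under its centre; to be left alone
- bead_tray: walnut bead tray, 220 x 150 x 22 mm, origin under its centre; to be left alone
- polishing_block: felt-topped wooden polishing block, 50 x 80 x 30 mm, origin under its centre; to be left alone

How it is judged:
By the outcome, as a careful person would: the job done as asked, in the order asked, and still so for the second after the job is handed in, with the robot touching nothing.
It also fails if it takes over 40 s, if anything falls off the work surface, if the arm or the gripper's body presses on something with over 40 N, if the wrist force passes 120 N, or if a joint passes its speed limit or range.

## Working session

There is one attempt and no reset: what is moved stays moved. The work goes in short steps, Python scripts to look and compute and a tool call to move; the robot and the scene stay as the last step left them, time stands still between calls to the robot, and variables do not carry over. Pictures are saved under pics/ and viewed, about 8 in all and at most 12, crops included, and the job is handed in when it is done.

Besides the shell and the picture viewer there is one more tool, called after "Emit:" as name(argument=value, ...), one argument or row to a line, values as JSON. step_arm: Moves the arm, as the interface text tells. Its arguments: {"type":"object","properties":{"series":{"type":"array","items":{"type":"array"}}},"required":["series"]}

```bash
mkdir -p pics; cat > h.py <<'E'
import numpy as np, cv2
from cell import r, optics
from scipy.spatial.transform import Rotation as Ro
def snap(n,f):
    c=optics.camera(n); cv2.imwrite('pics/'+f+'.png',c['image']); np.savez('pics/'+f+'.npz',**{k:np.asarray(v) for k,v in c.items()}); return c
def load(f): return dict(np.load('pics/'+f+'.npz'))
def world(c,u,v,z=None,h=None):
    d=np.array([float(float(c['k1'])),0,0,0,0])
    p=cv2.undistortPoints(np.array([[[u,v]]],float),c['camera_matrix'],d)[0,0]
    ray=np.array([p[0],p[1],1.])
    o=-c['R'].T@c['t']; w=c['R'].T@ray
    if h is not None: return o+w*(h-o[2])/w[2]
    if z is None: z=c['z_map'][int(round(v)),int(round(u))]
    return o+w*z
def tool(p):
    o=r.get_obs(); R=Ro.from_rotvec(o['orientation']).as_matrix()
    return R.T@(np.asarray(p)-o['ee_pos'])*1000
E
python3 - <<'E'
from h import *
a=snap('top','top0'); b=snap('scene','scene0')
cv2.imwrite('pics/both.png',cv2.resize(np.vstack([a['image'],b['image']]),None,fx=.78,fy=.78))
o=r.get_obs(); print(o); print(Ro.from_rotvec(o['orientation']).as_matrix().round(3), r.tcp_to_grasp)
E
```

```text
{'t': 0.1, 'joint_pos': array([-1.12122024,  0.68991889, -0.19454406,  1.56621476,  0.15727597,
        0.9025142 , -0.21509113]), 'dq': array([-1.50878437e-04,  6.90940411e-05, -3.89413686e-04, -2.05832433e-03,
        1.40029799e-03, -2.31097862e-03,  7.99351320e-04]), 'tau': array([-3.35092664e-03, -5.28498173e+01, -1.27163831e+00, -1.53838885e+01,
       -5.25186025e-02,  1.90121318e-03,  4.45481339e-05]), 'ee_pos': array([0.25221863, 0.57118975, 0.21498589]), 'orientation': array([-6.48220294e-01, -3.07372502e+00,  2.58471585e-03]), 'contact_force': array([-1.14361916, -0.07527238, -0.9957554 ]), 'moment': array([ 0.02238586, -0.00965966, -0.02268037]), 'grip_width': 0.0882810560140673}
[[-0.915  0.404 -0.001]
 [ 0.404  0.915 -0.002]
 [-0.    -0.002 -1.   ]] 0.0187
```

View pics/both.png

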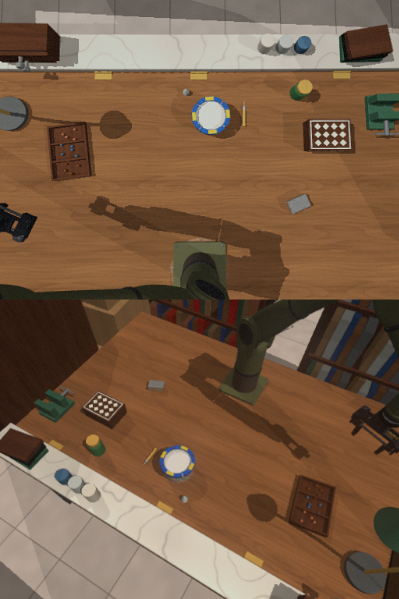

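The top view (shown at 0.78 scale) has the tub at about (211,115), which is (270,148) at full size. The finial cap is up-left of it and the pin vise is on its right. I'll take an enlarged crop next.

```bash
python3 - <<'E'
from h import *
c=load('top0')
im=c['image'][100:200,220:340]
cv2.imwrite('pics/crop.png',cv2.resize(im,None,fx=6,fy=6,interpolation=cv2.INTER_CUBIC))
hsv=cv2.cvtColor(c['image'],cv2.COLOR_BGR2HSV)
m=cv2.inRange(hsv,(18,110,110),(35,255,255)); m[:100]=0;m[200:]=0;m[:,:220]=0;m[:,340:]=0
n,l,s,ce=cv2.connectedComponentsWithStats(m)
for i in range(1,n):
    if s[i,4]>8: print(s[i],ce[i].round(1),world(c,*ce[i],h=.078).round(4),world(c,*ce[i]).round(4))
E
```

```text
[244 100  22   2  44] [254.5 100.5] [7.445e-01 7.000e-04 7.800e-02] [7.699e-01 3.000e-04 2.400e-03]
[263 123  11   6  49] [268.2 125.7] [ 0.6657 -0.0408  0.078 ] [ 0.6657 -0.0408  0.0779]
[289 141   7  10  48] [291.8 145.6] [ 0.6036 -0.1123  0.078 ] [ 0.603  -0.112   0.0808]
[311 141   4  21  83] [312.5 150.9] [ 0.5873 -0.1748  0.078 ] [ 0.6003 -0.1858  0.0109]
[246 144   5  11  46] [248.2 148.5] [0.5951 0.0202 0.078 ] [0.5943 0.0201 0.0818]
[267 166  11   6  43] [271.6 168.5] [ 0.5336 -0.0503  0.078 ] [ 0.5336 -0.0503  0.0779]
```

View pics/crop.png

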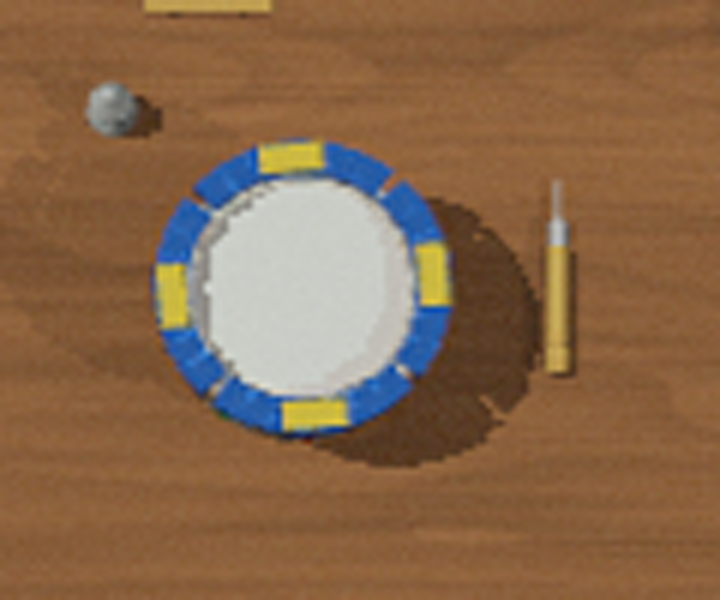

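The far–near spacing comes out at 132.4 mm and left–right at 132.8 mm, against 132 expected, with heights of about 78 mm. So the centre is about (0.5995, −0.0458) with a yaw of about 4°. I'll shut the fingers and move above the tub.

Emit:
step_arm(
  series=[
    [0, [-567, -424, 0], -0.487],
    [0, [-567, -424, 0], -0.487],
    [0, [-567, -424, 0], -0.487],
    [0, [-567, -424, 0], -0.487],
    [0, [-567, -424, 0], -0.487],
    [0, [-567, -424, 0], -0.487],
    [0, [-567, -424, 0], -0.487],
    [0, [-567, -424, 0], -0.487],
  ],
)

```text
t: 0.77
ee_pos: [0.4163, 0.2791, 0.2156]
orientation: [0.112, -3.139, 0.003]
contact_force: [1.2, -0.1, 0.6]
grip_width: 0.037
```

```bash
python3 - <<'E'
from h import *
o=r.get_obs();R=Ro.from_rotvec(o['orientation']).as_matrix();print(o['t'],o['ee_pos'],R.round(3),o['grip_width'],tool([.5995,-.0458,.2]).round(1))
E
```

```text
0.7667 [0.41630053 0.27911468 0.21555646] [[-0.997 -0.071 -0.001]
 [-0.071  0.997 -0.002]
 [ 0.001 -0.002 -1.   ]] 0.037027096757946375 [-159.6 -337.1   16. ]
```

Emit:
step_arm(
  series=[
    [0, [-160, -337, 16], 0],
    [0, [-160, -337, 16], 0],
    [0, [-160, -337, 16], 0],
    [0, [-160, -337, 16], 0],
    [0, [-160, -337, 16], 0],
    [0, [-160, -337, 16], 0],
    [0, [-160, -337, 16], 0],
    [0, [-160, -337, 16], 0],
  ],
)

```text
t: 1.43
ee_pos: [0.5797, -0.0111, 0.2015]
orientation: [0.112, -3.138, 0.003]
contact_force: [1.7, 0.2, 0.0]
grip_width: 0.0003
```

Emit:
step_arm(
  series=[
    [0, [-12, -25, 0], 0],
    [0, [-12, -25, 0], 0],
    [0, [-12, -25, 0], 0],
  ],
)

```text
t: 1.68
ee_pos: [0.5934, -0.0376, 0.2006]
orientation: [0.104, -3.137, 0.004]
contact_force: [-0.2, 1.5, 0.4]
grip_width: 0.0007
```

```bash
python3 - <<'E'
from h import *
c=snap('wrist','w1')
o=r.get_obs();print(o['t'],o['ee_pos'],o['contact_force'],o['grip_width'],tool([.5995,-.0458,.2]).round(1))
hsv=cv2.cvtColor(c['image'],cv2.COLOR_BGR2HSV)
m=cv2.inRange(hsv,(18,110,90),(35,255,255))
n,l,s,ce=cv2.connectedComponentsWithStats(m)
for i in range(1,n):
    if s[i,4]>150: print(s[i],ce[i].round(1),world(c,*ce[i],h=.078).round(4),world(c,*ce[i]).round(4))
E
```

```text
1.7333 [ 0.59287764 -0.03503638  0.20093846] [-0.52633002  0.89399653 -0.74379756] 0.0006521980598760461 [ -5.9 -11.2   0.9]
[229 108  34  16 497] [245.1 116. ] [ 0.5334 -0.0522  0.078 ] [ 0.5333 -0.0522  0.0799]
[129 134  12  56 482] [135.1 163. ] [ 0.5858 -0.159   0.078 ] [ 0.6004 -0.1853  0.012 ]
[305 167  16  31 435] [312.2 181.9] [0.5934 0.0189 0.078 ] [0.5927 0.0184 0.0807]
[173 169  17  31 440] [181.4 183.9] [ 0.6043 -0.1127  0.078 ] [ 0.6041 -0.1126  0.0784]
[280 271   8  59 253] [284. 301.] [0.7351 0.0037 0.078 ] [ 0.5667 -0.0323  0.3085]
```

View pics/w1.png

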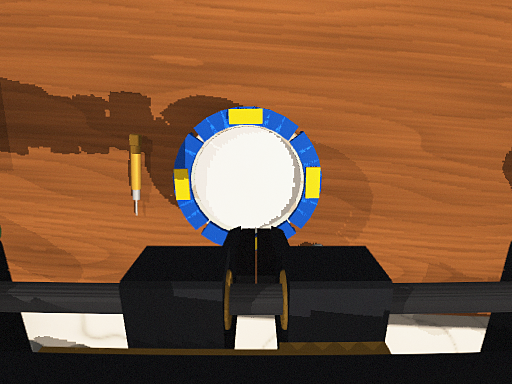

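The wrist view shows the tub with near pad (245,116), right (181,184) and left (312,182). The fingers hide the far pad. It agrees with the top view to within 2 mm. Next is the near pad.

Emit:
step_arm(
  series=[
    [0, [60, -12, 60], 0],
    [0, [60, -12, 106], 0],
    [0, [60, -12, 106], 0],
    [0, [60, -12, 106], 0],
    [0, [60, -12, 106], 0],
  ],
)

```text
t: 2.15
ee_pos: [0.5319, -0.0496, 0.0946]
orientation: [0.115, -3.132, 0.0]
contact_force: [1.5, -0.4, 0.6]
grip_width: 0.0005
```

```bash
cat > s.py <<'E'
from h import *
o=r.get_obs();print(round(o['t'],2),o['ee_pos'].round(4),o['contact_force'].round(1))
R=Ro.from_rotvec(o['orientation']).as_matrix();print(R.round(3).tolist())
for n,p in dict(near=(.5335,-.051),left=(.594,.0195),far=(.6657,-.041),right=(.604,-.1125)).items(): print(n,tool([*p,.078]).round(1))
E
python3 s.py
```

```text
2.15 [ 0.5319 -0.0496  0.0946] [ 1.5 -0.4  0.6]
[[-0.997, -0.073, -0.007], [-0.073, 0.997, -0.001], [0.007, 0.0, -1.0]]
near [-1.6 -1.6 16.6]
left [-67.1  64.3  16.2]
far [-134.2   -1.3   15.7]
right [-67.4 -68.1  16.2]
```

Emit:
step_arm(
  series=[
    [0, [-2, -2, 8], 0],
    [0, [-2, -2, 14], 0],
    [0, [-2, -2, 17], 0],
    [0, [-2, -2, 19], 0],
    [0, [-2, -2, 21], 0],
    [0, [-2, -2, 23], 0],
    [0, [-2, -2, 25], 0],
    [0, [-2, -2, 25], 0],
  ],
)

```text
t: 2.82
ee_pos: [0.5337, -0.0514, 0.0694]
orientation: [0.115, -3.132, 0.0]
contact_force: [-0.1, -0.0, -1.1]
grip_width: 0.0003
```

Emit:
step_arm(
  series=[
    [0, [0, 0, 1], 0],
    [0, [0, 0, 2], 0],
    [0, [0, 0, 2], 0],
  ],
)

```text
t: 3.07
ee_pos: [0.5336, -0.0514, 0.0673]
orientation: [0.115, -3.132, 0.0]
contact_force: [0.1, 0.4, 0.3]
grip_width: 0.0006
```

```bash
python3 - <<'E'
from h import *
a=snap('wrist','w2'); b=snap('top','top2')
t=cv2.resize(b['image'][100:200,220:340],None,fx=4,fy=3.84,interpolation=cv2.INTER_CUBIC)[:384]
cv2.imwrite('pics/c2.png',cv2.resize(np.hstack([a['image'][:,80:400],t]),(800,384)))
for u,v in [(291.8,145.6),(248.2,148.5),(268.2,125.7),(270,147)]: print(world(b,u,v).round(4))
o=r.get_obs();print(o['ee_pos'],o['contact_force'])
E
```

```text
[ 0.4978 -0.0576  0.5873]
[0.5954 0.0203 0.0765]
[ 0.6663 -0.041   0.0754]
[ 0.5141 -0.0263  0.4968]
[ 0.53370123 -0.05143357  0.0673902 ] [ 0.38848053  0.54295414 -0.50139634]
```

View pics/c2.png

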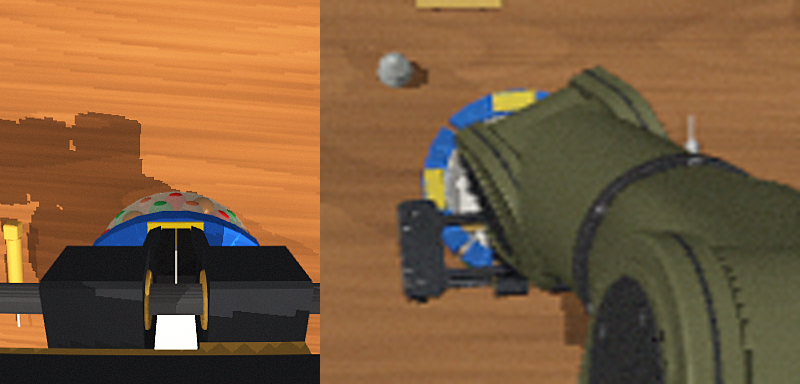

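The wrist view shows the fingertips over the near pad, at about (175,225), with no force yet. I'll press on in small steps until I feel the stop.

Emit:
step_arm(
  series=[
    [0, [0, 0, 1], 0],
    [0, [0, 0, 1], 0],
  ],
)

```text
t: 3.33
ee_pos: [0.5337, -0.0514, 0.0663]
orientation: [0.115, -3.132, 0.0]
contact_force: [-1.4, 0.3, 0.5]
grip_width: 0.0
```

Emit:
step_arm(
  series=[
    [0, [0, 0, 1], 0],
    [0, [0, 0, 1], 0],
  ],
)

```text
t: 3.5
ee_pos: [0.5336, -0.0515, 0.0652]
orientation: [0.115, -3.132, 0.0]
contact_force: [-1.3, -0.2, -0.3]
grip_width: 0.0001
```

Emit:
step_arm(
  series=[
    [0, [0, 0, 1], 0],
    [0, [0, 0, 1], 0],
  ],
)

```text
t: 3.67
ee_pos: [0.5335, -0.0514, 0.064]
orientation: [0.115, -3.132, 0.0]
contact_force: [-0.4, -0.8, 0.1]
grip_width: 0.0007
```

```bash
python3 - <<'E'
from h import *
a=snap('wrist','w3'); s=snap('scene','s3')
cv2.imwrite('pics/c3.png',np.hstack([cv2.resize(a['image'][180:280,170:340],(400,235)),cv2.resize(s['image'][170:240,180:299],(400,235),interpolation=cv2.INTER_CUBIC)]))
# project TCP into wrist
o=r.get_obs(); p=cv2.projectPoints(o['ee_pos'][None],cv2.Rodrigues(a['R'])[0],a['t'],a['camera_matrix'],np.array([float(a['k1']),0,0,0,0]))[0]; print(p, (a['R']@o['ee_pos']+a['t']))
for v in range(196,240,4): print(v,[(a['z_map'][v,u].round(4),world(a,u,v).round(4).tolist()) for u in (225,256)])
E
```

```text
[[[255.94710328 226.56106807]]] [0.00020919 0.02212834 0.18309816]
196 [(np.float32(0.2441), [0.5351, -0.0766, 0.0007]), (np.float32(0.2302), [0.5293, -0.0517, 0.0139])]
200 [(np.float32(0.2325), [0.5347, -0.0754, 0.0126]), (np.float32(0.2221), [0.5298, -0.0517, 0.0225])]
204 [(np.float32(0.2274), [0.536, -0.0748, 0.0183]), (np.float32(0.2135), [0.5299, -0.0517, 0.0315])]
208 [(np.float32(0.2173), [0.5355, -0.0738, 0.0287]), (np.float32(0.2044), [0.5296, -0.0517, 0.0409])]
212 [(np.float32(0.2076), [0.5349, -0.0728, 0.0386]), (np.float32(0.1972), [0.5298, -0.0517, 0.0484])]
216 [(np.float32(0.1993), [0.5345, -0.072, 0.0472]), (np.float32(0.176), [0.5248, -0.0521, 0.069])]
220 [(np.float32(0.1746), [0.5278, -0.0699, 0.071]), (np.float32(0.1683), [0.5242, -0.0521, 0.0769])]
224 [(np.float32(0.1698), [0.5282, -0.0694, 0.0761]), (np.float32(0.1684), [0.5264, -0.052, 0.0774])]
228 [(np.float32(0.1692), [0.5301, -0.0692, 0.0773]), (np.float32(0.1682), [0.5285, -0.0518, 0.0782])]
232 [(np.float32(0.1703), [0.5328, -0.0692, 0.0768]), (np.float32(0.1542), [0.525, -0.0521, 0.0917])]
236 [(np.float32(0.1705), [0.5351, -0.069, 0.0773]), (np.float32(0.149), [0.5247, -0.0521, 0.0971])]
```

View pics/c3.png

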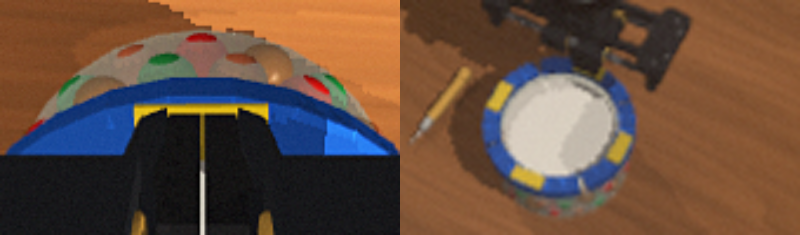

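```bash
python3 - <<'E'
from h import *
for f in ('w1','w3'):
    a=load(f); print(f,(-a['R'].T@a['t']).round(4))
    for u in (246,250,263):
        for v in range(220,262,4):
            print(u,v,a['z_map'][v,u].round(4),world(a,u,v).round(4).tolist())
print(r.get_obs()['joint_pos'].round(4), r.get_obs()['ee_pos'])
E
```

```text
w1 [ 0.5214 -0.042   0.3704]
246 220 0.3274 [0.6441, -0.0454, 0.065]
246 224 0.3303 [0.6494, -0.0452, 0.0636]
246 228 0.1587 [0.5849, -0.0434, 0.2236]
246 232 0.1548 [0.5853, -0.0432, 0.2278]
246 236 0.149 [0.5849, -0.0431, 0.2337]
246 240 0.146 [0.5854, -0.0429, 0.237]
246 244 0.1401 [0.5847, -0.0428, 0.2428]
246 248 0.1365 [0.5848, -0.0426, 0.2466]
246 252 0.133 [0.5849, -0.0425, 0.2503]
246 256 0.1297 [0.585, -0.0424, 0.2537]
246 260 0.1263 [0.5849, -0.0423, 0.2573]
250 220 0.3281 [0.6441, -0.041, 0.0643]
250 224 0.3292 [0.6487, -0.0408, 0.0646]
250 228 0.1585 [0.5847, -0.0413, 0.2237]
250 232 0.1531 [0.5845, -0.0412, 0.2293]
250 236 0.149 [0.5848, -0.0411, 0.2336]
250 240 0.1444 [0.5846, -0.041, 0.2384]
250 244 0.1411 [0.585, -0.0409, 0.2419]
250 248 0.1369 [0.5849, -0.0408, 0.2462]
250 252 0.1328 [0.5846, -0.0407, 0.2505]
250 256 0.1306 [0.5853, -0.0406, 0.253]
250 260 0.1259 [0.5846, -0.0406, 0.2577]
263 220 0.3277 [0.643, -0.0269, 0.0647]
263 224 0.3289 [0.6476, -0.0265, 0.0648]
263 228 0.159 [0.5844, -0.0344, 0.2233]
263 232 0.1536 [0.5843, -0.0345, 0.2288]
263 236 0.1484 [0.
[... 1020 characters left out ...]
 248 0.1377 [0.5255, -0.0548, 0.109]
250 252 0.1329 [0.525, -0.0547, 0.1139]
250 256 0.1293 [0.525, -0.0547, 0.1176]
250 260 0.1256 [0.5248, -0.0546, 0.1213]
263 220 0.1701 [0.5246, -0.0481, 0.0752]
263 224 0.1689 [0.5263, -0.048, 0.0769]
263 228 0.1585 [0.5244, -0.0484, 0.0871]
263 232 0.1536 [0.5244, -0.0485, 0.0923]
263 236 0.1485 [0.5243, -0.0486, 0.0975]
263 240 0.1451 [0.5247, -0.0487, 0.1012]
263 244 0.1406 [0.5246, -0.0488, 0.1058]
263 248 0.1365 [0.5245, -0.0489, 0.11]
263 252 0.1323 [0.5243, -0.049, 0.1144]
263 256 0.1292 [0.5245, -0.0491, 0.1176]
263 260 0.1262 [0.5247, -0.0491, 0.1208]
[ 0.1752  0.8229 -0.277   1.9413  0.48    0.4501  1.1883] [ 0.53348375 -0.05146538  0.06409873]
```

The pad still measures 78 mm high. The depth of the fingertip edge puts the real tips at about 0.087 m, roughly 22 mm above the reported TCP. So the tips haven't touched the pad yet. I expect contact at a reported z of about 0.056 and the stop at about 0.048. I'll continue slowly and watch the force.

Emit:
step_arm(
  series=[
    [0, [0, 0, 4], 0],
    [0, [0, 0, 7], 0],
    [0, [0, 0, 8], 0],
    [0, [0, 0, 9], 0],
    [0, [0, 0, 10], 0],
    [0, [0, 0, 10], 0],
  ],
)

```text
t: 4.27
ee_pos: [0.5331, -0.0515, 0.0542]
orientation: [0.115, -3.131, 0.001]
contact_force: [-1.1, 1.7, 4.7]
grip_width: 0.0002
```

Emit:
step_arm(
  series=[
    [0, [0, 0, 1], 0],
    [0, [0, 0, 2], 0],
    [0, [0, 0, 2], 0],
  ],
)

```text
t: 4.52
ee_pos: [0.5332, -0.0514, 0.0519]
orientation: [0.115, -3.131, 0.001]
contact_force: [0.5, -0.9, -0.7]
grip_width: 0.0002
```

Emit:
step_arm(
  series=[
    [0, [0, 0, 1], 0],
    [0, [0, 0, 2], 0],
    [0, [0, 0, 2], 0],
  ],
)

```text
t: 4.77
ee_pos: [0.5331, -0.0515, 0.0496]
orientation: [0.115, -3.131, 0.0]
contact_force: [-0.4, 0.2, -0.2]
grip_width: 0.0006
```

Contact came at 4.7 N and then the section snapped through. I'll follow it down to the stop.

Emit:
step_arm(
  series=[
    [0, [0, 0, 1], 0],
    [0, [0, 0, 2], 0],
    [0, [0, 0, 2], 0],
  ],
)

```text
t: 5.02
ee_pos: [0.5331, -0.0514, 0.0475]
orientation: [0.115, -3.131, 0.0]
contact_force: [-0.0, 0.0, -0.2]
grip_width: 0.0004
```

Emit:
step_arm(
  series=[
    [0, [0, 0, 1], 0],
    [0, [0, 0, 1], 0],
  ],
)

```text
t: 5.18
ee_pos: [0.5331, -0.0515, 0.0473]
orientation: [0.115, -3.131, 0.001]
contact_force: [-2.2, 0.4, 7.4]
grip_width: 0.0005
```

The near section hit its solid stop with 7.4 N at a reported z of 0.0474. Now the left pad.

Emit:
step_arm(
  series=[
    [0, [0, 0, -22], 0],
    [0, [0, 0, -22], 0],
    [0, [-33, 33, -22], 0],
    [0, [-66, 66, -22], 0],
    [0, [-66, 66, -22], 0],
    [0, [-66, 66, -22], 0],
    [0, [-66, 66, -22], 0],
  ],
)

```text
t: 5.77
ee_pos: [0.5938, 0.0194, 0.0682]
orientation: [0.117, -3.13, 0.002]
contact_force: [-0.5, -0.1, 0.5]
grip_width: 0.0007
```

```bash
python3 s.py
```

```text
5.77 [0.5938 0.0194 0.0682] [-0.5 -0.1  0.5]
[[-0.997, -0.075, -0.009], [-0.075, 0.997, -0.002], [0.009, -0.001, -1.0]]
near [ 65.5 -65.7  -9.2]
left [-0.1  0.1 -9.8]
far [-67.1 -65.6 -10.4]
right [  -0.3 -132.3   -9.7]
```

Emit:
step_arm(
  series=[
    [0, [0, 0, 8], 0],
    [0, [0, 0, 12], 0],
    [0, [0, 0, 14], 0],
    [0, [0, 0, 16], 0],
    [0, [0, 0, 18], 0],
    [0, [0, 0, 20], 0],
    [0, [0, 0, 21], 0],
    [0, [0, 0, 21], 0],
  ],
)

```text
t: 6.43
ee_pos: [0.5935, 0.0191, 0.0474]
orientation: [0.117, -3.13, 0.002]
contact_force: [-1.9, -0.1, 3.7]
grip_width: 0.0004
```

Emit:
step_arm(
  series=[
    [0, [0, 0, 1], 0],
    [0, [0, 0, 1], 0],
  ],
)

```text
t: 6.6
ee_pos: [0.5935, 0.0192, 0.0473]
orientation: [0.117, -3.13, 0.003]
contact_force: [-1.7, 0.6, 9.0]
grip_width: 0.0001
```

The left section is at its stop with 9 N. Next is the far pad.

Emit:
step_arm(
  series=[
    [0, [0, 0, -22], 0],
    [0, [0, 0, -22], 0],
    [0, [-33, -33, -22], 0],
    [0, [-67, -65, -22], 0],
    [0, [-67, -65, -22], 0],
    [0, [-67, -65, -22], 0],
    [0, [-67, -65, -22], 0],
  ],
)

```text
t: 7.18
ee_pos: [0.6649, -0.0406, 0.068]
orientation: [0.115, -3.13, 0.002]
contact_force: [0.0, 1.2, 0.4]
grip_width: 0.0004
```

```bash
python3 s.py
```

```text
7.18 [ 0.6649 -0.0406  0.068 ] [0.  1.2 0.4]
[[-0.997, -0.073, -0.01], [-0.073, 0.997, -0.001], [0.01, -0.001, -1.0]]
near [131.9  -0.7  -8.7]
left [66.4 65.2 -9.4]
far [ -0.6  -0.4 -10. ]
right [ 66.1 -67.2  -9.3]
```

Emit:
step_arm(
  series=[
    [0, [0, 0, 8], 0],
    [0, [0, 0, 12], 0],
    [0, [0, 0, 14], 0],
    [0, [0, 0, 16], 0],
    [0, [0, 0, 18], 0],
    [0, [0, 0, 20], 0],
    [0, [0, 0, 21], 0],
    [0, [0, 0, 21], 0],
  ],
)

```text
t: 7.85
ee_pos: [0.6647, -0.0406, 0.0475]
orientation: [0.115, -3.13, 0.002]
contact_force: [-0.9, 0.7, 3.9]
grip_width: 0.0006
```

Emit:
step_arm(
  series=[
    [0, [0, 0, 1], 0],
    [0, [0, 0, 1], 0],
  ],
)

```text
t: 8.02
ee_pos: [0.6648, -0.0405, 0.0473]
orientation: [0.115, -3.13, 0.002]
contact_force: [-1.9, -0.5, 6.3]
grip_width: 0.0004
```

Emit:
step_arm(
  series=[
    [0, [0, 0, -22], 0],
    [0, [0, 0, -22], 0],
    [0, [33, -33, -22], 0],
    [0, [66, -67, -22], 0],
    [0, [66, -67, -22], 0],
    [0, [66, -67, -22], 0],
    [0, [66, -67, -22], 0],
  ],
)

```text
t: 8.6
ee_pos: [0.6039, -0.1132, 0.0699]
orientation: [0.112, -3.13, 0.003]
contact_force: [0.8, 0.1, 0.5]
grip_width: 0.0005
```

```bash
python3 s.py
```

```text
8.6 [ 0.6039 -0.1132  0.0699] [0.8 0.1 0.5]
[[-0.997, -0.071, -0.009], [-0.071, 0.997, -0.002], [0.009, -0.001, -1.0]]
near [65.9 67.  -7.6]
left [  0.5 133.   -8.3]
far [-66.7  67.6  -8.8]
right [-0.   0.7 -8.1]
```

The far section is shut too, at 6.3 N. Last is the right pad, then a retreat upward.

Emit:
step_arm(
  series=[
    [0, [0, 1, 9], 0],
    [0, [0, 1, 14], 0],
    [0, [0, 1, 16], 0],
    [0, [0, 1, 18], 0],
    [0, [0, 1, 20], 0],
    [0, [0, 1, 22], 0],
    [0, [0, 1, 23], 0],
    [0, [0, 1, 23], 0],
  ],
)

```text
t: 9.27
ee_pos: [0.6036, -0.1118, 0.0474]
orientation: [0.112, -3.13, 0.002]
contact_force: [-2.2, 0.3, 6.1]
grip_width: 0.0006
```

Emit:
step_arm(
  series=[
    [0, [0, 0, 1], 0],
    [0, [0, 0, 1], 0],
  ],
)

```text
t: 9.43
ee_pos: [0.6037, -0.1118, 0.0473]
orientation: [0.112, -3.13, 0.003]
contact_force: [-2.0, -0.5, 8.2]
grip_width: 0.0001
```

Emit:
step_arm(
  series=[
    [0, [0, 0, -30], 0],
    [0, [0, 0, -60], 0],
    [0, [20, 60, -100], 0],
    [0, [80, 70, -150], 0],
    [0, [80, 70, -150], 0],
    [0, [80, 70, -150], 0],
    [0, [80, 70, -150], 0],
    [0, [80, 70, -150], 0],
  ],
)

```text
t: 10.1
ee_pos: [0.5206, -0.0474, 0.1985]
orientation: [0.113, -3.132, 0.004]
contact_force: [0.2, -0.0, -0.4]
grip_width: 0.0004
```

```bash
python3 - <<'E'
from h import *
c=snap('wrist','w5'); s=snap('scene','s5')
o=r.get_obs();print(o['t'],o['ee_pos'],o['contact_force'])
hsv=cv2.cvtColor(c['image'],cv2.COLOR_BGR2HSV)
m=cv2.inRange(hsv,(18,110,90),(35,255,255))
n,l,st,ce=cv2.connectedComponentsWithStats(m)
for i in range(1,n):
    if st[i,4]>150:
        k=(l==i)&(c['z_map']>0); print(ce[i].round(1),world(c,*ce[i],z=np.median(c['z_map'][k])).round(4))
cv2.imwrite('pics/c5.png',np.hstack([cv2.resize(c['image'],(480,360)),cv2.resize(s['image'][165:245,175:246],(319,360),interpolation=cv2.INTER_CUBIC)]))
E
```

```text
10.2 [ 0.52088188 -0.04817617  0.19710703] [-0.11323261 -1.00029447 -0.41669063]
[251. 189.] [ 0.533  -0.052   0.0705]
[144.4 217.1] [ 0.5966 -0.1852  0.0118]
[312.1 239.2] [0.5846 0.0179 0.0704]
[190.9 239.4] [ 0.5945 -0.1132  0.0706]
[226.8 299.6] [ 0.4957 -0.0562  0.3055]
[284.  300.4] [ 0.4949 -0.0421  0.3055]
[263.8 339.7] [ 0.7823 -0.0172  0.004 ]
```

View pics/c5.png

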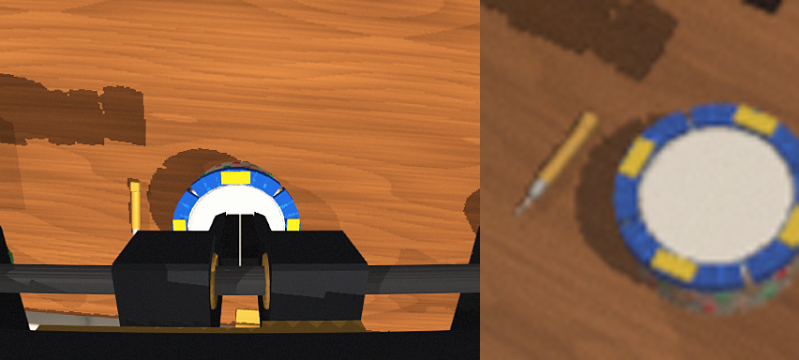

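The wrist view shows the near pad at (235,177) in the half-picture. Near, left and right all measure 70.5 mm, and the tub hasn't moved. The fingers hide the far pad, so I'll check it, and the neighbouring objects, with the scene camera's depth before and after.

```bash
python3 - <<'E'
from h import *
for f in ('scene0','s5'):
    c=load(f); print(f)
    m=cv2.inRange(cv2.cvtColor(c['image'],cv2.COLOR_BGR2HSV),(18,110,90),(35,255,255)); m[:165]=0; m[260:]=0; m[:,:175]=0; m[:,260:]=0
    n,l,st,ce=cv2.connectedComponentsWithStats(m)
    for i in range(1,n):
        if st[i,4]>15:
            k=(l==i)&(c['z_map']>0); print(ce[i].round(1),world(c,*ce[i],z=np.median(c['z_map'][k])).round(4))
d=cv2.absdiff(load('scene0')['image'],load('s5')['image'])[240:270,215:260]; print('finial diff',d.max())
E
```

```text
scene0
[235.9 190. ] [ 0.5331 -0.0528  0.0789]
[194.5 197.3] [ 0.5999 -0.1864  0.0113]
[208.9 198.2] [ 0.6054 -0.1145  0.0793]
[244.7 213.6] [0.5951 0.0175 0.079 ]
[217.5 222.4] [ 0.6654 -0.0426  0.0781]
s5
[235.9 191.1] [ 0.5332 -0.0533  0.071 ]
[194.6 197.3] [ 0.5994 -0.1865  0.0107]
[209.3 199.3] [ 0.6046 -0.1143  0.0701]
[244.7 214.7] [0.5946 0.0172 0.0701]
[217.8 223.4] [ 0.6655 -0.0422  0.071 ]
finial diff 21
```

All four pads have gone from about 79 to about 70.5 mm, their positions are unchanged to within 1 mm, and the pin vise hasn't moved. I'll hand the job in.

```bash
python3 -c "
from cell import r
print(r.finish_job())"
```

```text
the job is handed in; nothing more can be done
None
```

All four rim sections are clicked shut and stayed down after release, and I handed the job in at about 10 s on the robot's clock. I pressed near, left, far and right in turn with the shut fingertips. Each one reached its solid stop with 6 to 9 N at the end of the press.

**Last checks:**
- **Pads:** the scene camera's depth has all four at 70 to 71 mm, down from 78 to 79 mm at the start. The wrist camera agrees on near, left and right (70.4 to 70.6 mm). It could not see the far pad, so that one rests on the scene camera alone.
- **Tub and neighbours:** the pads and the pin vise are where they were to within 1 mm. The finial cap's patch of the picture is nearly unchanged. I did not check the box, jar, tray or polishing block one by one. The arm never worked near them.
- **End state:** the arm is clear of everything, with wrist force near zero.

**What disagreed:** the real fingertips are about 22 mm short of the reported tool point. My first press therefore stopped in the air. I found this from the missing force and the wrist depth, and used the felt contact heights from then on.

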